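Put the stop pin away, then index the head to its third click and hold it

TASK

Pull the red-headed stop pin out of the indexing head and put it back, fully home, in its own slot of the pin rack, the one with the red plate, and let go of it. Then turn the head's black bar knob clockwise (seen from above), counting the clicks, to the third stop where the pointer stands at the three white dots; never turn it past that stop. Finish while still gripping the knob steadily at the third stop, and leave the blue and yellow pins and the other things on the desk where they are.

Things in the scene. Friction and masses are not known exactly. Their poses are not given: they have to be found in the camera images.
- dial (a joint): Angle (rad) of dial and knob, which turn together about a vertical axis: 0 = home stop (start), grows clockwise seen from above. Spring detent: stops (clicks) at 0.419, 0.838, 1.257 (third) and on to an end stop at 2.2; midway between stops is a bump (torque up to about 0.1 N m), after which the dial pulls itself into the next stop. The red pin in the head blocks it at about 0.05.
- index_base: Indexing head, bolted down: green plate 150x150x24 mm, dial disc 84 mm across (top at z 42 mm) with a black lug as pointer (10 mm wide, z 34-42, reaching 58 mm from the axis). Origin: centre of underside, on the dial axis; z up. White dots, one, two, three, on the plate mark the first, second, third stop. Pointer at home: 216 degrees counterclockwise from this frame's x; at the third stop: 144.
- knob_grip (a point): Point on the dial axis, 68 mm above the desk, where to grip the black bar knob (TCP height); turns with the dial, has the index base's axes at dial 0. Bar: 14 mm thick, 52 mm long, z 46 to 82 mm, centred on the axis, long side along the pointer (216 degrees in this frame, so the fingers close along 126 degrees). Below it: hub 32 mm across up to z 46, disc up to z 42.
- stop_hole (a point): Mouth (plate top, 24 mm above the desk) of the stop-pin hole in the index base, 54 mm from the dial's axis at 201.5 degrees in the base's frame, just clockwise of the pointer lug; 15 mm across, 18 mm deep. The red pin stands in it at the start.
- pin_red: Red-headed stop pin, loose, about 50 g: steel shank 12 mm across, 36 mm long, chamfered foot; above it a red round head 20 mm across, 26 mm tall. Origin: centre of the foot; z up. Stands in the stop hole, foot 6 mm above the desk. There grip it with the TCP 60 mm above the foot, so that the fingertips clear disc and lug, fingers closing square to the line from the dial axis.
- pin_blue: Blue-headed pin of the same size, standing in the slot with the blue plate; stays there.
- pin_yellow: Yellow-headed pin of the same size, standing in the slot with the yellow plate; stays there.
- red_slot_mouth (a point): Mouth centre of the red pin's slot: hole 15 mm across, 28 mm deep, straight down into a grey block 56x56 mm, top 40 mm above the desk, with a red plate on its front and top front. Blocks stand in a row along this frame's y, 60 mm apart, on a dark tray; which colour is where varies. A pin fully home has its foot 28 mm below the mouth, its head 8 mm above the block.
- blue_slot_mouth (a point): The same for the blue pin's slot (blue plate); occupied.
- yellow_slot_mouth (a point): The same for the yellow pin's slot (yellow plate); occupied.
- marker: Bystander: black marker pen, 14x117x14 mm, lying on the desk near the front edge, in front of the rack. Origin: centre of its underside.
- orange_bottle: Bystander: white bottle with an orange cap, 68 mm across, 102 mm tall, standing behind the rack. Origin: centre of its underside.
- tape: Bystander: grey tape measure, 65x80x38 mm, behind the indexing head. Origin: centre of its underside.
There are look-alikes about, which are no part of the job. There is more than one size of the pin_red; the one meant has the size given above.

How it is judged:
By the outcome, as a careful person would: the job done as asked, in the order asked, and still so for the second after the job is handed in, while the arm keeps its last pose, push and grip.
It also fails if it takes over 48 s, if anything falls off the work surface, if the arm or the gripper's body presses on something with over 40 N, if the wrist force passes 120 N, or if a joint passes its speed limit or range.

ROBOT

A 6-joint arm with a two-finger parallel gripper is mounted at the origin on a cart in front of the work surface, level with it; the furniture and walls round the work are solid. World frame = base frame: x ahead of the robot, y to its left, z up, the work surface at z = 0. Lengths are in m, angles in rad, forces in N, time in s.
With the tool pointing down it reaches from about 0.325 to 0.85 m from the base axis. Payload 4.4 kg.
Tool frame: the origin (TCP) lies between the finger pads, 19 mm behind the fingertips; this is the grasp point; y points along the fingers, x is the direction in which the jaws open and shut, and the axes are right-handed (so a half turn about y gives the same grasp; the last joint's range is limited). The gripper opens to 94 mm and grips with 3 to 60 N. Pads are 16 mm wide; open, the fingers measure 119 mm over their backs; the gripper's body (75 mm by 177 mm) begins 78 mm behind the grasp point.
Start: joints at [1.071, 0.207, 1.542, -0, 1.393, -0.15], TCP at [0.197, 0.54, 0.224] pointing down, gripper open.
Joint ranges: [-2.73, 2.73], [-0.86, 2.22], [0.23, 2.46], [-1.11, 4.25], [0.08, 2.63], [-2.82, 2.82]. Speed limits (rad/s): [2.79, 2.79, 3.14, 3.14, 3.14, 3.14].

INTERFACE

Orientations are given as a unit quaternion [x, y, z, w].
In Python, from plant import r, optics gives the robot as it stands. The module is installed in compiled form; this text tells all that it offers.
- The arm moves only by the shell command python3 -m pendant 'ROWS'. ROWS is text: rows parted by semicolons, each of 7 numbers parted by spaces: the shift along the tool's x, y, z in cm, then the turn, a rotation vector about the tool's x, y, z in rad, then the opening in per cent of the stroke, from 0 (shut) to 100 (fully open). In form: x y z wx wy wz fingers; .... A call has 1 to 12 rows; each row shifts and turns the pose as measured when the row begins, along the tool's axes as they then stand; what a row does not reach is not made up. A row lasts 1/8 s, in which the tool goes at most 62.5 mm and 10.7 degrees, less where a joint would pass 70% of its speed; a pose out of reach is approached as far as the arm can. A call is refused whole if a number of a shift passes 6.25 or a number of a turn 0.188, either way. A call with a gripper value outside its range is refused whole. The fingers move at their own pace and stop on an object; the grip force is fixed at half the most. Time passes only in rows, so rows that do not move let the fingers close. It gives the time, the measured TCP pose, the force and the opening at its end, in the units of the state.
- r.observe(): the state, without advancing time (a new reading comes with each control period).
- optics.get_image(name): name is "scene" or "top" or "wrist"; returns a dict with "color" (400x640x3 uint8, red, green, blue), "K" (3x3 intrinsics, pixels), "k1" (the pictures are not rectified: a ray, as slopes to the right and down, at radius r is drawn at 1 + k1 r^2 times it, then the intrinsics apply), "world_to_cam" (4x4, takes a point from world to camera coordinates). Camera axes: x right, y down, z forward; pixel columns grow to the right and rows downward; lengths in m; the calibration is good to about 2 mm. A picture is of the moment at which its call begins. There is no depth.
- r.hand_in(): hands the job in, once; it reports no verdict.
The state is a dict: "t": time; "q": joint angles; "qd": joint speeds; "joint_torque": joint torques, N m; "eef_pos": TCP position; "eef_rot": TCP orientation; "contact_force": force on the tool from outside, world axes, zero at the start; "moment": the same for the moment, N m; "opening": finger opening in m.
Only numpy, scipy, OpenCV 4.12 (cv2) and the standard library are available. Lean on these libraries where they do the work, as an engineer would, in place of code of your own. Each camera call takes 0.05 s, during which the arm holds its last target. There are 200 camera calls.

## Working session

There is one attempt and no reset: what is moved stays moved. The work goes in short steps, Python scripts to look and compute and a shell command to move; the robot and the scene stay as the last step left them, time stands still between calls to the robot, and variables do not carry over. Pictures are saved under pics/ and viewed, about 8 in all and at most 12, crops included, and the job is handed in when it is done.

```bash
mkdir -p pics
cat > h.py <<'E'
import numpy as np, cv2
from plant import r, optics
from scipy.spatial.transform import Rotation as R
def grab(n,f=None):
    d=optics.get_image(n)
    if f: cv2.imwrite('pics/'+f,cv2.cvtColor(d['color'],cv2.COLOR_RGB2BGR))
    return d
def ray(d,u,v):
    K=np.array(d['K']);T=np.array(d['world_to_cam'])
    p=cv2.undistortPoints(np.array([[[u,v]]],float),K,np.array([d['k1'],0,0,0.]))[0,0]
    return -T[:3,:3].T@T[:3,3], T[:3,:3].T@np.array([p[0],p[1],1.])
def onz(d,u,v,z):
    o,k=ray(d,u,v); return o+k*(z-o[2])/k[2]
def proj(d,P):
    T=np.array(d['world_to_cam']);P=np.atleast_2d(P).astype(float)
    return cv2.projectPoints(P,cv2.Rodrigues(T[:3,:3])[0],T[:3,3],np.array(d['K']),np.array([d['k1'],0,0,0.]))[0][:,0]
def st():
    s=r.observe(); return s
E
python3 - <<'E'
from h import *
s=st(); print(s)
for n in ('top','scene'):
    d=grab(n,n+'1.png'); print(n,d['K'],d['k1'],d['world_to_cam'])
E
```

```text
{'t': 0.0, 'q': array([ 1.07051102e+00,  2.07416218e-01,  1.54290698e+00, -2.40977347e-05,
        1.39348446e+00, -1.50464004e-01]), 'qd': array([-0.00090498, -0.00139858,  0.00147979, -0.00108734,  0.00018132,
       -0.00028981]), 'joint_torque': array([ 1.38045102e-04, -3.70881808e+01, -2.81417155e+01,  6.99012447e-02,
        3.61695571e-02, -1.70209687e-04]), 'eef_pos': array([0.19670752, 0.53951536, 0.22311518]), 'eef_rot': array([ 0.5797351 ,  0.40466397, -0.40605995, -0.5790247 ]), 'contact_force': array([0.48892817, 1.02752851, 0.46073313]), 'moment': array([ 0.03961467, -0.00914826,  0.04873325]), 'opening': 0.09378016576935298}
top [[493.11171708   0.         324.40633477]
 [  0.         493.11171708 196.85504175]
 [  0.           0.           1.        ]] -0.11646487131717712 [[ 2.06005789e-03 -9.99958485e-01 -8.87609907e-03 -3.53339724e-02]
 [-9.94824557e-01 -1.14762236e-03 -1.01601104e-01  5.44722696e-01]
 [ 1.01586699e-01  9.03946548e-03 -9.94785620e-01  1.22876430e+00]
 [ 0.00000000e+00  0.00000000e+00  0.00000000e+00  1.00000000e+00]]
scene [[452.79314785   0.         317.53071728]
 [  0.         452.79314785 201.39274391]
 [  0.           0.           1.        ]] -0.1185873184401201 [[ 0.90856861 -0.41770626 -0.0049568  -0.51979897]
 [-0.17325248 -0.36599772 -0.91434635  0.13651444]
 [ 0.38011402  0.83160517 -0.40490268  0.76206657]
 [ 0.          0.          0.          1.        ]]
```

View pics/top1.png

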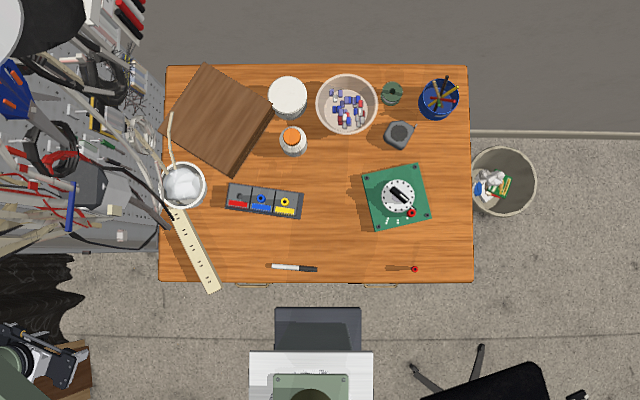

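View pics/scene1.png

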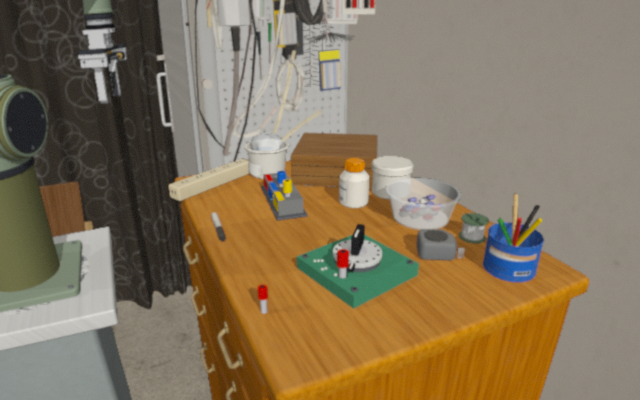

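The top view shows the head's disc at about (398,195), with the red pin at (411,212). The rack's red slot is at about (237,199), with blue at (261,200) and yellow at (285,203). A loose red look-alike stands at (415,268). Next I'll measure these with masks.

```bash
cat > m.py <<'E'
from h import *
d=grab('top'); im=d['color']; hsv=cv2.cvtColor(im,cv2.COLOR_RGB2HSV)
def blobs(lo,hi,box,mn=15):
    x0,y0,x1,y1=box; m=cv2.inRange(hsv,lo,hi); k=np.zeros_like(m);k[y0:y1,x0:x1]=m[y0:y1,x0:x1]
    n,l,s,c=cv2.connectedComponentsWithStats(k)
    return [(tuple(c[i].round(1)),int(s[i,4]),tuple(s[i,:4]),l==i) for i in range(1,n) if s[i,4]>=mn]
for n,lo,hi,box in (('green',(60,80,30),(95,255,255),(340,150,450,240)),('white',(0,0,150),(180,60,255),(340,150,450,240)),
  ('red',(0,150,80),(6,255,255),(215,170,450,280)),('red2',(172,150,80),(180,255,255),(215,170,450,280)),('blue',(105,120,60),(130,255,255),(215,170,320,230)),('yel',(22,120,80),(35,255,255),(215,170,320,230)),('grey',(0,0,50),(180,60,140),(215,170,320,230))):
    for b in blobs(lo,hi,box):
        c=b[0]; z={'green':.024,'white':.042,'red':.06}.get(n,.04)
        print(n,b[:3],onz(d,*c,z).round(4))
        if n in('green','grey') and b[1]>300:
            cn=max(cv2.findContours(b[3].astype(np.uint8),0,2)[0],key=cv2.contourArea)
            q=cv2.boxPoints(cv2.minAreaRect(cn)); print([onz(d,*p,.024 if n=='green' else .04)[:2].round(4).tolist() for p in q])
a=cv2.resize(im[170:230,215:315],None,fx=6,fy=6,interpolation=2);b=cv2.resize(im[155:240,350:450],None,fx=6,fy=6,interpolation=2)[:510]
cv2.imwrite('pics/c1.png',cv2.cvtColor(np.vstack([a[:,:],b])[:870],cv2.COLOR_RGB2BGR)[::1])
E
python3 m.py
python3 - <<'E'
import cv2
i=cv2.imread('pics/c1.png');cv2.imwrite('pics/c1.png',cv2.resize(i,None,fx=.68,fy=.68,interpolation=3))
E
```

```text
green ((np.float64(394.8), np.float64(196.0)), 2259, (np.int32(362), np.int32(163), np.int32(70), np.int32(69))) [ 0.5476 -0.2145  0.024 ]
[[0.6012, -0.1281], [0.6369, -0.2754], [0.4918, -0.3072], [0.4574, -0.1613]]
white ((np.float64(397.9), np.float64(195.6)), 670, (np.int32(382), np.int32(179), np.int32(33), np.int32(33))) [ 0.5467 -0.22    0.042 ]
white ((np.float64(386.6), np.float64(220.4)), 16, (np.int32(385), np.int32(217), np.int32(4), np.int32(8))) [ 0.4841 -0.1907  0.042 ]
red ((np.float64(237.5), np.float64(203.1)), 86, (np.int32(229), np.int32(200), np.int32(18), np.int32(7))) [0.5256 0.1818 0.06  ]
red ((np.float64(411.0), np.float64(212.6)), 49, (np.int32(407), np.int32(209), np.int32(9), np.int32(8))) [ 0.5025 -0.2495  0.06  ]
red ((np.float64(414.2), np.float64(268.7)), 20, (np.int32(412), np.int32(266), np.int32(6), np.int32(6))) [ 0.3643 -0.2557  0.06  ]
blue ((np.float64(260.8), np.float64(198.2)), 55, (np.int32(257), np.int32(194), np.int32(9), np.int32(9))) [0.5399 0.1263 0.04  ]
blue ((np.float64(260.8), np.float64(206.6)), 102, (np.int32(252), np.int32(203), np.int32(19), np.int32(10))) [0.5186 0.126  0.04  ]
yel ((np.float64(284.6), np.float64(201.6)), 48, (np.int32(281), np.int32(198), np.int32(8), np.int32(8))) [0.5314 0.0659 0.04  ]
yel ((np.float64(284.1), np.float64(209.8)), 105, (np.int32(275), np.int32(206), np.int32(20), np.int32(10))) [0.5106 0.0669 0.04  ]
grey ((np.float64(264.3), np.float64(197.8)), 1304, (np.int32(225), np.int32(183), np.int32(79), np.int32(36))) [0.5409 0.1174 0.04  ]
[[0.5146, 0.2183], [0.5808, 0.2103], [0.5534, 0.0181], [0.4879, 0.027]]
```

View pics/c1.png

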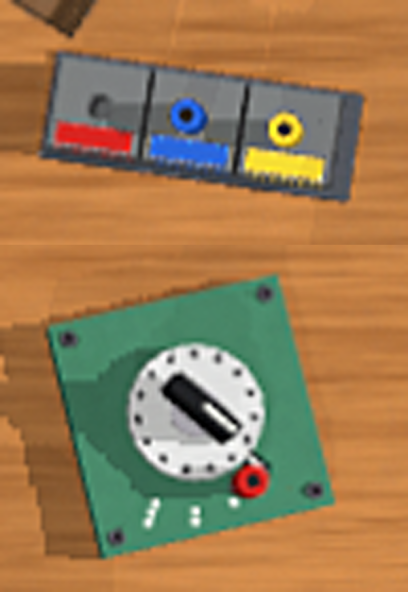

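The crop shows that the red slot is the leftmost block. Its hole is at about (239,196) and empty. The head's yaw is about 13° (pin bearing 214.6° = 201.5 + 13, radius 54 mm, which agrees). The marks, pointer and pin all agree. Next I'll check the tool axes and plan the approach.

```bash
cat >> h.py <<'E'
def info():
    s=st();M=R.from_quat(s['eef_rot']).as_matrix()
    print('t',round(s['t'],3),'p',s['eef_pos'].round(4),'jawyaw',round(np.degrees(np.arctan2(M[1,0],M[0,0])),1),'ydir',M[:,1].round(3),'q',s['q'].round(2),'F',s['contact_force'].round(1),'Mo',s['moment'].round(2),'op',round(s['opening']*1000,1))
    return s,M
def plan(target,yaw):
    "shift in tool axes (cm) and turn rotvec (tool axes) to target TCP, tool down, jaws along yaw deg"
    s,M=info(); a=np.radians(yaw)
    best=None
    for b in (a,a+np.pi):
        x=np.array([np.cos(b),np.sin(b),0]);y=np.array([0,0,-1.]);G=np.c_[x,y,np.cross(x,y)]
        w=R.from_matrix(M.T@G).as_rotvec()
        print('shift cm',(M.T@(np.array(target)-s['eef_pos'])*100).round(2),'turn',w.round(3))
E
python3 - <<'E'
from h import *
s,M=info(); print(M.round(3))
C=np.array([.5467,-.219]);
for k,a in(('hole',214.5),): p=C+.054*np.array([np.cos(np.radians(a)),np.sin(np.radians(a))]);print(p)
plan([*p,.16],124.5)
d=grab('wrist','w1.png');T=d['world_to_cam'];o=-T[:3,:3].T@T[:3,3];print('cam in tool',(M.T@(o-s['eef_pos'])).round(4),(M.T@T[2,:3]).round(3))
d=optics.get_image('top')
for u,v,z in((260.8,198.2,.074),(284.6,201.6,.074),(238.,195.5,.04),(239.8,196,.04)):print(onz(d,u,v,z).round(4))
E
```

```text
t 0.15 p [0.1968 0.5396 0.2233] jawyaw 70.0 ydir [-0.001 -0.002 -1.   ] q [ 1.07  0.21  1.54  0.    1.39 -0.15] F [ 0.9 -0.4 -0.2] Mo [0.03 0.   0.04] op 94.1
[[ 0.343 -0.001 -0.939]
 [ 0.939 -0.002  0.343]
 [-0.002 -1.     0.   ]]
[ 0.50219719 -0.24958594]
t 0.15 p [0.1968 0.5396 0.2233] jawyaw 70.0 ydir [-0.001 -0.002 -1.   ] q [ 1.07  0.21  1.54  0.    1.39 -0.15] F [ 0.9 -0.4 -0.2] Mo [0.03 0.   0.04] op 94.1
shift cm [-63.66   6.43 -55.75] turn [-0.001 -0.952 -0.001]
shift cm [-63.66   6.43 -55.75] turn [ 2.00e-03  2.19e+00 -1.00e-03]
cam in tool [ 1.0e-04 -1.6e-01  7.9e-02] [-0.001  0.962 -0.272]
[0.5365 0.1216 0.074 ]
[0.5282 0.0628 0.074 ]
[0.5467 0.1846 0.04  ]
[0.5454 0.18   0.04  ]
```

```bash
python3 -m pendant '-4.5 0 -3.9 0 0 0 100;-4.5 0 -3.9 0 0 0 100;-4.5 0 -3.9 0 0 0 100;-4.5 0 -3.9 0 0 0 100;-4.5 0 -3.9 0 0 0 100;-4.5 0 -3.9 0 0 0 100;-4.5 0 -3.9 0 0 0 100;-4.5 0 -3.9 0 0 0 100;-4.5 0 -3.9 0 0 0 100;-4.5 0 -3.9 0 0 0 100;-4.5 0 -3.9 0 0 0 100;-4.5 0 -3.9 0 0 0 100' | tail -3
python3 -m pendant '0 0 0 0 0.18 0 60;0 0 0 0 0.18 0 60;0 0 0 0 0.18 0 60;0 0 0 0 0.18 0 60;0 0 0 0 0.18 0 60;0 0 0 0 0.18 0 60;0 0 0 0 0.18 0 60;0 0 0 0 0.18 0 60;0 0 0 0 0.18 0 60;0 0 0 0 0.18 0 60;0 0 0 0 0.18 0 60' |tail -3
python3 -c "
from h import *
plan([.5022,-.2496,.16],124.5)"
```

```text
eef_rot: [0.58, 0.411, -0.405, -0.576]
contact_force: [0.9, 0.9, -0.1]
opening: 0.0938
eef_rot: [-0.647, 0.28, -0.285, 0.65]
contact_force: [-1.0, -0.3, 0.5]
opening: 0.0567
t 3.125 p [ 0.4602 -0.1493  0.2244] jawyaw -47.1 ydir [ 0.008  0.001 -1.   ] q [-0.5   0.    1.76  0.    1.37  0.33] F [-1.  -0.3  0.5] Mo [-0.07  0.09 -0.03] op 56.7
shift cm [10.18  6.46 -3.79] turn [ 0.007 -2.996  0.011]
shift cm [10.18  6.46 -3.79] turn [-0.007  0.146  0.004]
```

```bash
python3 -m pendant '5.1 2 -1.9 0 0.146 0 60;4.5 2 -2.6 0 0 0 60;0 2 0 0 0 0 60;0 0 0 0 0 0 60' | tail -1
cat > w.py <<'E'
from h import *
import sys
s,M=info(); d=grab('wrist'); im=d['color'];hsv=cv2.cvtColor(im,cv2.COLOR_RGB2HSV)
C=np.array([.5467,-.219]);a=np.radians(214.5);p=C+.054*np.array([np.cos(a),np.sin(a)])
print('pred head top',proj(d,[*p,.068]))
m=cv2.inRange(hsv,(0,130,60),(8,255,255))|cv2.inRange(hsv,(172,130,60),(180,255,255))
n,l,ss,c=cv2.connectedComponentsWithStats(m)
for i in range(1,n):
    if ss[i,4]>60: print('red',ss[i],c[i].round(1),onz(d,*c[i],.06).round(4))
w=cv2.morphologyEx(cv2.inRange(hsv,(0,0,150),(180,50,255)),cv2.MORPH_CLOSE,np.ones((5,5)))
for cn in cv2.findContours(w,0,2)[0]:
    if cv2.contourArea(cn)>2000:
        h=cv2.convexHull(cn);e=cv2.fitEllipse(h);print('disc',e,onz(d,*e[0],.042).round(4))
cv2.imwrite('pics/'+sys.argv[1],cv2.cvtColor(im,cv2.COLOR_RGB2BGR))
E
python3 w.py w2.png
```

```text
opening: 0.0565
t 3.625 p [ 0.4869 -0.2542  0.1638] jawyaw -55.8 ydir [ 0.011  0.    -1.   ] q [-0.64  0.2   1.68  0.01  1.25  0.33] F [-0.9 -0.2  0.1] Mo [-0.06  0.08  0.01] op 56.5
pred head top [[319.09922134 190.35860931]]
red [310 175  22  26 394] [320.3 186.9] [ 0.504  -0.2499  0.06  ]
disc ((320.3882141113281, 129.2478790283203), (87.7463607788086, 104.64617919921875), 173.25936889648438) [ 0.5462 -0.2216  0.042 ]
```

View pics/w2.png

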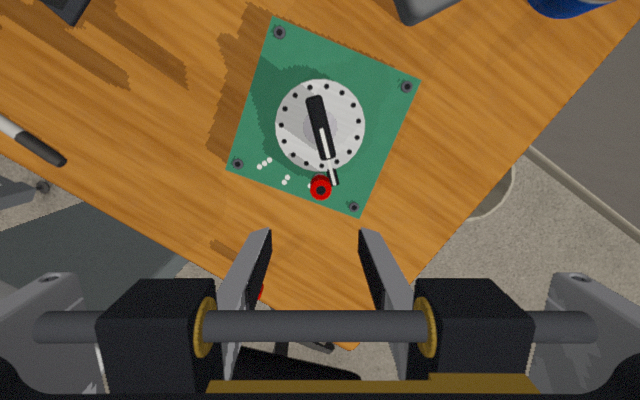

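The wrist view shows the pin head centred at (320,187) between the jaws. The measured position is (0.504,-0.250), about 2 mm from the prediction. I'll descend to grip height.

```bash
python3 -c "
from h import *
plan([.5033,-.2495,.066],124.5)"
```

```text
t 3.675 p [ 0.4877 -0.2548  0.1652] jawyaw -55.7 ydir [ 0.013 -0.002 -1.   ] q [-0.64  0.2   1.67  0.01  1.25  0.33] F [-1.1  0.4 -0. ] Mo [-0.08  0.1  -0.02] op 56.7
shift cm [0.35 9.93 1.49] turn [-0.014  3.137 -0.015]
shift cm [0.35 9.93 1.49] turn [-0.01  -0.004  0.009]
```

```bash
python3 -m pendant '0.35 3 1.5 -0.01 0 0.01 50;0 3 0 0 0 0 50;0 1 0 0 0 0 50;0 0 0 0 0 0 50' | tail -1
python3 -c "
from h import *
plan([.5033,-.2495,.066],124.5)"
```

```text
opening: 0.047
t 4.175 p [ 0.5068 -0.2499  0.1001] jawyaw -55.6 ydir [ 0.008 -0.005 -1.   ] q [-0.61  0.31  1.69  0.    1.13  0.36] F [ 0.5  0.4 -0.3] Mo [-0.05  0.14 -0.04] op 47.0
shift cm [-0.26  3.4  -0.28] turn [-0.014  3.14  -0.005]
shift cm [-0.26  3.4  -0.28] turn [-0.003 -0.002  0.009]
```

```bash
python3 -m pendant '-0.25 1 -0.3 0 0 0.01 50;0 1 0 0 0 0 50;0 0 0 0 0 0 50' | tail -1
python3 -c "
from h import *
plan([.5033,-.2495,.066],124.5)"
python3 w.py w3.png
```

```text
opening: 0.0471
t 4.55 p [ 0.5043 -0.2505  0.0819] jawyaw -55.6 ydir [ 0.006  0.    -1.   ] q [-0.62  0.34  1.7   0.    1.1   0.35] F [ 0.2  0.2 -0.5] Mo [-0.02  0.09  0.01] op 47.1
shift cm [-0.15  1.59 -0.04] turn [-0.005  3.14  -0.008]
shift cm [-0.15  1.59 -0.04] turn [-0.005 -0.002  0.003]
t 4.55 p [ 0.5043 -0.2505  0.0819] jawyaw -55.6 ydir [ 0.006  0.    -1.   ] q [-0.62  0.34  1.7   0.    1.1   0.35] F [ 0.2  0.2 -0.5] Mo [-0.02  0.09  0.01] op 47.1
pred head top [[311.15309736 245.79915594]]
red [298 219  31  39 856] [313.3 237.3] [ 0.505  -0.2493  0.06  ]
disc ((314.2848815917969, 157.22613525390625), (120.65572357177734, 140.0484619140625), 166.59246826171875) [ 0.5473 -0.2213  0.042 ]
```

View pics/w3.png

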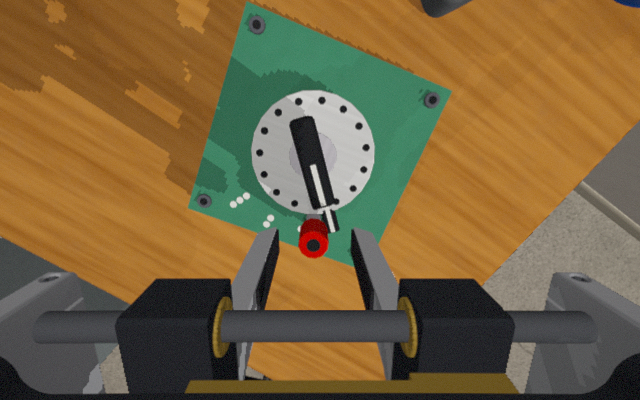

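The pin head is at (314,244) and the finger gap is centred at about (315), so the alignment is good. I'll descend 1.55 cm and close.

```bash
python3 -m pendant '0 1 0 0 0 0 50;0 0.4 0 0 0 0 50;0 0 0 0 0 0 50' | tail -1
python3 -c "
from h import *
plan([.5041,-.2505,.066],124.5)"
```

```text
opening: 0.0471
t 4.975 p [ 0.505  -0.2511  0.0677] jawyaw -55.6 ydir [ 0.007 -0.001 -1.   ] q [-0.62  0.36  1.7   0.    1.07  0.35] F [-0.3 -0.3 -0.6] Mo [-0.06  0.13 -0.02] op 47.1
shift cm [-0.1   0.17 -0.05] turn [-0.007  3.14  -0.009]
shift cm [-0.1   0.17 -0.05] turn [-0.006 -0.002  0.005]
```

```bash
python3 -m pendant '-0.1 0.17 -0.05 0 0 0 50;0 0 0 0 0 0 10;0 0 0 0 0 0 10;0 0 0 0 0 0 10;0 0 0 0 0 0 10;0 0 0 0 0 0 10'
python3 -c "
from h import *
info()"
```

```text
t: 5.72
eef_pos: [0.5043, -0.2506, 0.0663]
eef_rot: [-0.625, 0.327, -0.332, 0.627]
contact_force: [0.5, 0.4, -0.5]
opening: 0.019
t 5.725 p [ 0.5043 -0.2506  0.0663] jawyaw -55.6 ydir [ 0.008 -0.001 -1.   ] q [-0.62  0.36  1.71  0.    1.07  0.35] F [ 0.5  0.4 -0.5] Mo [-0.05  0.16  0.01] op 19.0
```

```bash
python3 -m pendant '0 -1 0 0 0 0 10;0 -1.5 0 0 0 0 10;0 -2 0 0 0 0 10;0 -4 0 0 0 0 10;0 -4 0 0 0 0 10;0 0 0 0 0 0 10'|tail -2
python3 -c "
from h import *
plan([.5465,.1826,.185],-8)"
```

```text
contact_force: [-0.4, -0.5, -0.6]
opening: 0.0191
t 6.475 p [ 0.5042 -0.2511  0.2004] jawyaw -55.6 ydir [ 0.012 -0.004 -1.   ] q [-0.62  0.19  1.61  0.    1.33  0.35] F [-0.4 -0.5 -0.6] Mo [-0.08  0.12 -0.01] op 19.1
shift cm [-33.4    1.43  27.99] turn [-0.003 -0.831  0.012]
shift cm [-33.4    1.43  27.99] turn [-0.015  2.311 -0.004]
```

```bash
python3 -m pendant '-3 0 2.5 0 0 0 10;-3.8 0 3.2 0 0 0 10;-3.8 0 3.2 0 0 0 10;-3.8 0 3.2 0 0 0 10;-3.8 0 3.2 0 0 0 10;-3.8 0 3.2 0 0 0 10;-3.8 0 3.2 0 0 0 10;-3.8 0 3.2 0 0 0 10;-3 0 2.5 0 0 0 10;0 0 0 0 0 0 10'|tail -2
python3 -m pendant '0 0 0 0 -0.16 0 10;0 0 0 0 -0.16 0 10;0 0 0 0 -0.16 0 10;0 0 0 0 -0.16 0 10;0 0 0 0 -0.16 0 10;0 0 0 0 0 0 10'|tail -1
cat > k.py <<'E'
from h import *
import sys
plan([.5465,.1826,.13],-8)
d=grab('wrist');im=d['color']
for y,z in((.074,0),): pass
print('slot px pred',proj(d,[[.5465,.1826,.04],[.5365,.1216,.074],[.5282,.0628,.074]]))
cv2.imwrite('pics/'+sys.argv[1],cv2.cvtColor(im,cv2.COLOR_RGB2BGR))
hsv=cv2.cvtColor(im,cv2.COLOR_RGB2HSV)
for nm,lo,hi in(('blue',(105,120,60),(130,255,255)),('yel',(22,130,100),(35,255,255)),('red',(0,150,80),(6,255,255))):
    n,l,ss,c=cv2.connectedComponentsWithStats(cv2.inRange(hsv,lo,hi))
    for i in range(1,n):
        if ss[i,4]>80 and ss[i,1]<380: print(nm,ss[i],c[i].round(1),onz(d,*c[i],.04).round(4))
E
python3 k.py w4.png
```

```text
contact_force: [-0.2, -0.5, 0.6]
opening: 0.0195
opening: 0.0194
t 8.475 p [0.5375 0.1775 0.1854] jawyaw -8.8 ydir [-0.011 -0.01  -1.   ] q [ 0.17  0.23  1.6  -0.01  1.33  0.33] F [ 0.6  0.4 -0.4] Mo [-0.    0.07  0.03] op 19.4
shift cm [0.86 5.53 0.71] turn [ 0.012 -0.014 -0.009]
shift cm [0.86 5.53 0.71] turn [0.014 3.128 0.018]
slot px pred [[323.35192484 184.38150631]
 [323.00634736 252.11134057]
 [323.36879269 302.82330202]]
blue [301 217   7  16  81] [303.4 223.9] [0.5183 0.1416 0.04  ]
blue [498 363  31  15 232] [513.7 370.1] [ 0.7508 -0.0954  0.04  ]
yel [302 267  12  36 381] [307.7 284.9] [0.5106 0.0652 0.04  ]
yel [316 282  19  29 412] [324.4 295.2] [0.528  0.0486 0.04  ]
red [  0  11  19  15 131] [ 6.2 17.4] [0.2849 0.3802 0.04  ]
red [299 163  13  44 522] [305.5 184.3] [0.5278 0.1856 0.04  ]
red [299 226  32  44 919] [314.6 247.7] [0.526  0.1114 0.04  ]
```

View pics/w4.png

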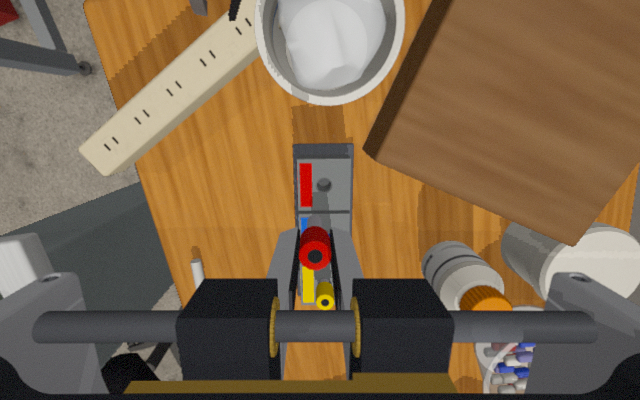

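The hole shows at (323.5,184.5), and the prediction was (323.4,184.4), so the slot is at (0.5465,0.1826). The pin is held upright at (315,250). I'll move above the slot and square up the tilt.

```bash
python3 -m pendant '0.86 1 0.7 0.012 -0.014 -0.009 10;0 2 0 0 0 0 10;0 2 0 0 0 0 10;0 0 0 0 0 0 10'|tail -2
python3 -c "
from h import *
plan([.5465,.1826,.12],-8)"
```

```text
contact_force: [0.3, 0.5, -1.0]
opening: 0.0194
t 9.025 p [0.5482 0.1825 0.1318] jawyaw -8.4 ydir [ 0.001  0.001 -1.   ] q [0.17 0.3  1.62 0.   1.21 0.32] F [ 0.3  0.5 -1. ] Mo [-0.02  0.08  0.02] op 19.4
shift cm [-0.17  1.18 -0.01] turn [-0.001 -0.006  0.001]
shift cm [-0.17  1.18 -0.01] turn [-1.000e-03  3.135e+00 -2.000e-03]
```

```bash
python3 -m pendant '-0.17 1 0 0 0 0 10;0 0 0 0 0 0 10'|tail -2
python3 k.py w5.png
python3 - <<'E'
from h import *
i=cv2.imread('pics/w5.png');cv2.imwrite('pics/w5c.png',cv2.resize(i[150:330,220:420],None,fx=3.3,fy=3.3,interpolation=2))
d=optics.get_image('wrist');s=st();p=s['eef_pos']
print('pred pin top/foot',proj(d,[p+[0,0,.002],p-[0,0,.06]]))
E
```

```text
contact_force: [0.0, 0.1, -0.8]
opening: 0.019
t 9.275 p [0.5472 0.1828 0.1217] jawyaw -8.4 ydir [ 0.002  0.002 -1.   ] q [0.17 0.31 1.64 0.   1.19 0.32] F [ 0.   0.1 -0.8] Mo [-0.08  0.05 -0.02] op 19.0
shift cm [-0.06 -0.84 -0.03] turn [-0.002 -0.007  0.002]
shift cm [-0.06 -0.84 -0.03] turn [-3.000e-03  3.135e+00 -3.000e-03]
slot px pred [[313.4951808  211.06415966]
 [312.34729184 297.33949492]
 [313.00330403 357.89316818]]
blue [295 261   6  37 158] [298.2 281.9] [0.5224 0.1168 0.04  ]
blue [302 271  25  35 667] [314.2 287.4] [0.5361 0.109  0.04  ]
yel [270 298   8  56 101] [271.8 327.1] [0.4893 0.0721 0.04  ]
yel [289 342  14   9 118] [295.2 346. ] [0.5079 0.0471 0.04  ]
yel [304 342  23  24 432] [314.7 352.5] [0.5258 0.0366 0.04  ]
yel [351 374  26  18 129] [362.8 383. ] [ 0.5691 -0.0082  0.04  ]
yel [424 375  25  17  97] [435.6 384.2] [ 0.6428 -0.0205  0.04  ]
red [284 185  16  45 653] [291.4 206.4] [0.5284 0.1895 0.04  ]
red [299 226  32  44 919] [314.5 247.4] [0.5424 0.1488 0.04  ]
pred pin top/foot [[314.92390369 255.23029245]
 [314.56646964 219.33417124]]
```

View pics/w5c.png

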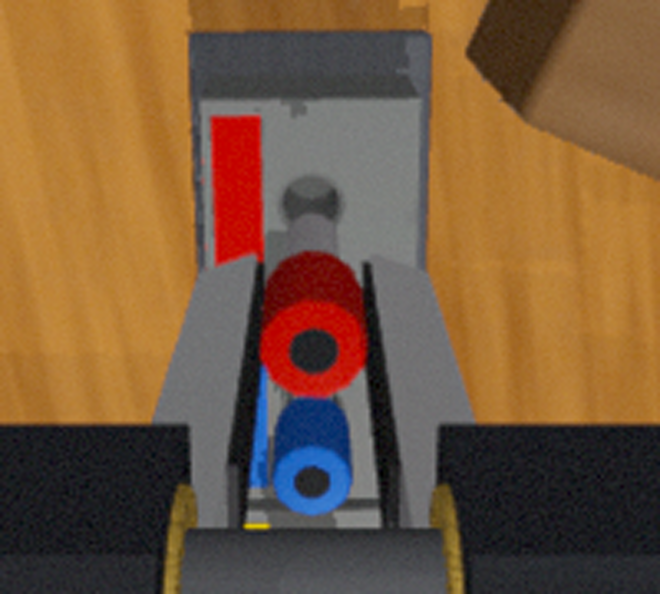

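The crop puts the hole at about (314.2,210.9) and the pin axis on the predicted (315,256). Both are within about 0.5 mm, so I'll insert in small steps while watching the force.

```bash
python3 -m pendant '0 1 0 0 0 0 10;0 1 0 0 0 0 10;0 0 0 0 0 0 10'|tail -2
python3 -c "
from h import *
plan([.5468,.183,.072],-8)"
```

```text
contact_force: [-0.4, -0.2, 0.0]
opening: 0.0193
t 9.75 p [0.5493 0.1833 0.1027] jawyaw -8.4 ydir [ 0.007  0.003 -1.   ] q [0.17 0.34 1.65 0.   1.15 0.32] F [-0.4 -0.2  0. ] Mo [-0.08  0.08 -0.02] op 19.3
shift cm [-0.26  3.07 -0.07] turn [-0.004 -0.007  0.006]
shift cm [-0.26  3.07 -0.07] turn [-0.01   3.135 -0.005]
```

```bash
python3 -m pendant '-0.26 0 -0.04 -0.003 0 0.007 10;0 0 0 0 0 0 10'|tail -2
python3 -c "
from h import *
plan([.5468,.183,.072],-8)"
```

```text
contact_force: [-0.8, 0.1, 0.0]
opening: 0.0191
t 10.0 p [0.5465 0.1833 0.1027] jawyaw -8.4 ydir [-0.001  0.    -1.   ] q [0.17 0.34 1.65 0.   1.16 0.32] F [-0.8  0.1  0. ] Mo [-0.07  0.05  0.  ] op 19.1
shift cm [ 0.04  3.07 -0.02] turn [-0.    -0.007 -0.001]
shift cm [ 0.04  3.07 -0.02] turn [ 2.000e-03  3.135e+00 -1.000e-03]
```

```bash
python3 -m pendant '-0.03 0.5 -0.02 0 0 0.001 10;-0.05 0.5 0 0 0 0.001 10;0 0 0 0 0 0 10'|tail -2
python3 -c "
from h import *
plan([.5468,.183,.072],-8)"
```

```text
contact_force: [0.2, 0.3, 0.0]
opening: 0.0191
t 10.375 p [0.5458 0.1832 0.0923] jawyaw -8.4 ydir [-0.002  0.001 -1.   ] q [0.17 0.35 1.65 0.   1.14 0.32] F [0.2 0.3 0. ] Mo [-0.04  0.09 -0.  ] op 19.1
shift cm [ 0.1   2.03 -0.01] turn [-0.001 -0.007 -0.003]
shift cm [ 0.1   2.03 -0.01] turn [ 4.000e-03  3.135e+00 -1.000e-03]
```

```bash
python3 -m pendant '0.06 0.5 0 0 0 -0.002 10;0 0.5 0 0 0 0 10;0 0.5 0 0 0 0 10;0 0 0 0 0 0 10'|tail -2
python3 -c "
from h import *
plan([.5468,.183,.072],-8)"
```

```text
contact_force: [0.6, 0.4, 0.1]
opening: 0.0192
t 10.875 p [0.5463 0.1831 0.076 ] jawyaw -8.4 ydir [-0.001  0.    -1.   ] q [0.17 0.37 1.66 0.   1.11 0.32] F [0.6 0.4 0.1] Mo [-0.06  0.09 -0.06] op 19.2
shift cm [ 0.05  0.4  -0.  ] turn [-0.    -0.007 -0.001]
shift cm [ 0.05  0.4  -0.  ] turn [ 1.000e-03  3.135e+00 -1.000e-03]
```

```bash
python3 -m pendant '0 0.3 0 0 0 0 10;0 0.2 0 0 0 0 10;0 0.1 0 0 0 0 10;0 0 0 0 0 0 10'
python3 -c "
from h import *
plan([.5468,.183,.072],-8)"
```

```text
t: 11.38
eef_pos: [0.5469, 0.1834, 0.0725]
eef_rot: [-0.705, 0.052, -0.052, 0.705]
contact_force: [-0.8, 0.2, -0.0]
opening: 0.0189
t 11.375 p [0.5469 0.1834 0.0725] jawyaw -8.4 ydir [ 0.     0.001 -1.   ] q [0.17 0.38 1.66 0.   1.1  0.32] F [-0.8  0.2 -0. ] Mo [-0.07  0.12  0.  ] op 18.9
shift cm [-0.01  0.05 -0.04] turn [-0.001 -0.007 -0.   ]
shift cm [-0.01  0.05 -0.04] turn [ 0.000e+00  3.135e+00 -1.000e-03]
```

```bash
python3 -m pendant '0 0.15 0 0 0 0 10;0 0.15 0 0 0 0 10;0 0 0 0 0 0 10'
python3 -m pendant '0 0 0 0 0 0 40;0 0 0 0 0 0 40;0 0 0 0 0 0 40'
```

```text
t: 11.75
eef_pos: [0.5477, 0.1838, 0.0723]
eef_rot: [-0.705, 0.051, -0.052, 0.706]
contact_force: [-0.2, 0.1, 0.5]
opening: 0.0194
t: 12.12
eef_pos: [0.5478, 0.1838, 0.0716]
eef_rot: [-0.705, 0.051, -0.052, 0.706]
contact_force: [0.0, -0.3, 0.3]
opening: 0.0377
```

```bash
python3 -m pendant '0 -1 0 0 0 0 40;0 -3 0 0 0 0 40;0 -4 0 0 0 0 40;0 -4 0 0 0 0 40;0 0 0 0 0 0 40'|tail -4
python3 - <<'E'
from h import *
print(plan([.5465,-.2205,.19],139-180))
d=grab('wrist');im=d['color']
hh=lambda x,y:proj(d,[[x,y,.074],[x,y,.048]])
print('home pred',hh(.5465,.183),'blue pred',hh(.5382,.1236))
hsv=cv2.cvtColor(im,cv2.COLOR_RGB2HSV)
a=cv2.resize(im[150:330,220:420],None,fx=3,fy=3)
s=grab('scene')['color'];b=cv2.resize(s[160:230,240:330],None,fx=4.2,fy=4.2)
o=np.zeros((540,600+378,3),np.uint8);o[:,:600]=a;o[:b.shape[0],600:]=b
cv2.imwrite('pics/c6.png',cv2.resize(cv2.cvtColor(o,cv2.COLOR_RGB2BGR),None,fx=.81,fy=.81))
E
```

```text
eef_pos: [0.5478, 0.1836, 0.1967]
eef_rot: [-0.705, 0.051, -0.052, 0.706]
contact_force: [-0.8, 0.1, 0.3]
opening: 0.0381
t 12.75 p [0.5478 0.1836 0.1967] jawyaw -8.4 ydir [ 0.002  0.002 -1.   ] q [0.17 0.23 1.57 0.   1.34 0.32] F [-0.8  0.1  0.3] Mo [-0.09  0.12 -0.04] op 38.1
shift cm [  5.78   0.61 -40.  ] turn [-0.002  0.569  0.001]
shift cm [  5.78   0.61 -40.  ] turn [ 1.000e-03 -2.573e+00  3.000e-03]
None
home pred [[313.06153713 198.56142644]
 [313.15164052 192.00453358]] blue pred [[313.64768591 253.64092782]
 [313.68973726 243.28235524]]
```

View pics/c6.png

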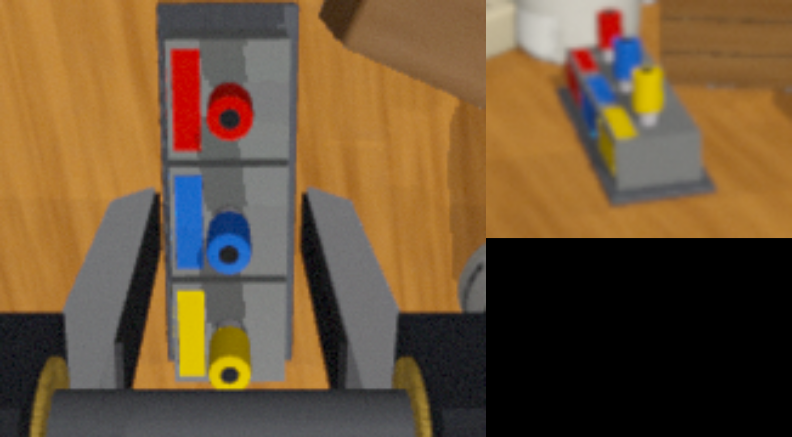

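Both views show the red pin home in the red slot, with its head level with blue and yellow (scene view), at wrist pixel about (314.7,198.6) against the predicted (313.1,198.6). Now I'll go to the knob.

```bash
python3 -m pendant '0.8 0 -5.7 0 0 0 40;0.8 0 -5.7 0 0 0 40;0.8 0 -5.7 0 0 0 40;0.8 0 -5.7 0 0 0 40;0.8 0 -5.7 0 0 0 40;0.8 0 -5.7 0 0 0 40;0.8 0 -5.2 0 0 0 40;0 0 0 0 0.18 0 40;0 0 0 0 0.18 0 40;0 0 0 0 0.18 0 40;0 0 0 0 0 0 40'|tail -3
python3 -c "
from h import *
plan([.547,-.2205,.12],-41)"
```

```text
eef_rot: [0.664, -0.259, 0.224, -0.664]
contact_force: [0.2, 0.1, 0.2]
opening: 0.0378
t 14.225 p [ 0.5285 -0.2226  0.1659] jawyaw -40.0 ydir [-0.046  0.016 -0.999] q [-0.54  0.29  1.57 -0.01  1.33  0.16] F [0.2 0.1 0.2] Mo [-0.07  0.08  0.03] op 37.8
shift cm [1.49 4.5  1.43] turn [ 0.017  0.018 -0.046]
shift cm [1.49 4.5  1.43] turn [-0.071 -3.123 -0.027]
```

```bash
python3 -m pendant '1.5 1.5 1.4 0.017 0.018 -0.046 40;0 0 0 0 0 0 40'|tail -1
cat > n.py <<'E'
from h import *
import sys
plan([.547,-.2205,.068],-41)
d=grab('wrist');im=d['color']
c=np.array([.547,-.2205]);a=np.radians(229);u=np.array([np.cos(a),np.sin(a)])
print('pred bar ends/centre top, disc c',proj(d,[[*(c+u*.026),.082],[*(c-u*.026),.082],[*c,.082],[*c,.042]]))
hsv=cv2.cvtColor(im,cv2.COLOR_RGB2HSV)
w=cv2.morphologyEx(cv2.inRange(hsv,(0,0,150),(180,50,255)),cv2.MORPH_CLOSE,np.ones((5,5)))
for cn in cv2.findContours(w,0,2)[0]:
    if cv2.contourArea(cn)>2500:
        e=cv2.fitEllipse(cv2.convexHull(cn));print('disc',np.round(e[0],1),np.round(e[1],1),onz(d,*e[0],.042).round(4))
cv2.imwrite('pics/'+sys.argv[1],cv2.cvtColor(cv2.resize(im[100:300,200:440],None,fx=3,fy=3),cv2.COLOR_RGB2BGR))
E
python3 n.py n1.png
```

```text
opening: 0.0376
t 14.475 p [ 0.5468 -0.2203  0.1469] jawyaw -40.7 ydir [-0.004  0.002 -1.   ] q [-0.53  0.31  1.58 -0.    1.26  0.18] F [-0.  -0.5  0.9] Mo [-0.06  0.12 -0.04] op 37.6
shift cm [0.06 7.89 0.01] turn [ 0.001  0.005 -0.004]
shift cm [0.06 7.89 0.01] turn [-6.000e-03 -3.136e+00 -2.000e-03]
pred bar ends/centre top, disc c [[314.92184436 246.77054732]
 [315.21991108 185.67337311]
 [315.06638578 217.13062217]
 [315.16222355 202.78994269]]
disc [315.2 199.9] [85.8 89.3] [ 0.5488 -0.2184  0.042 ]
```

View pics/n1.png

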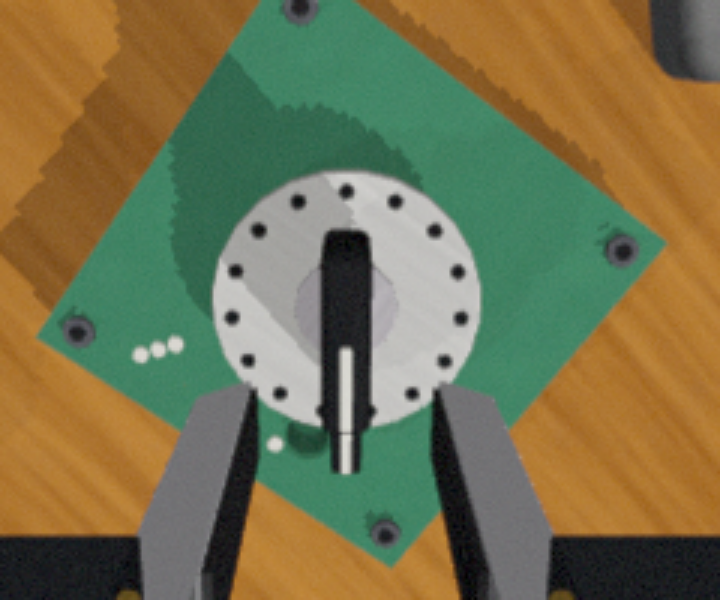

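The wrist view shows the bar upright in the image and centred between the jaws (crop x about 346), with the pointer at home. The disc centre is about 2 mm further along the tool's +z than planned, and I'll use (0.5478,-0.2193).

```bash
python3 -m pendant '0 3 0.15 0 0.005 -0.004 40;0 3 0 0 0 0 40;0 0 0 0 0 0 40'|tail -2
python3 -c "
from h import *
plan([.5478,-.2193,.068],-41)"
```

```text
contact_force: [0.5, 0.1, 0.3]
opening: 0.0377
t 14.9 p [ 0.5482 -0.2205  0.0886] jawyaw -40.7 ydir [ 0.    -0.003 -1.   ] q [-0.53  0.38  1.62 -0.    1.14  0.18] F [0.5 0.1 0.3] Mo [-0.07  0.11  0.04] op 37.7
shift cm [-0.11  2.06  0.06] turn [0.002 0.005 0.002]
shift cm [-0.11  2.06  0.06] turn [ 4.000e-03 -3.137e+00 -3.000e-03]
```

```bash
python3 -m pendant '-0.1 1 0.05 0 0.005 0 40;-0.1 0.9 0 0 0 0 40;0 0 0 0 0 0 40'|tail -2
python3 -m pendant '0 0 0 0 0 0 0;0 0 0 0 0 0 0;0 0 0 0 0 0 0;0 0 0 0 0 0 0'|tail -2
python3 -c "
from h import *
plan([.5478,-.2193,.068],-41)"
```

```text
contact_force: [-0.6, -0.4, -0.8]
opening: 0.0378
contact_force: [1.5, -1.1, -1.9]
opening: 0.0135
t 15.775 p [ 0.5479 -0.219   0.0729] jawyaw -40.9 ydir [ 0.002 -0.004 -1.   ] q [-0.53  0.4   1.63 -0.    1.11  0.19] F [ 1.5 -1.1 -1.9] Mo [-0.14  0.13  0.01] op 13.5
shift cm [ 0.01  0.49 -0.03] turn [0.001 0.001 0.004]
shift cm [ 0.01  0.49 -0.03] turn [ 6.00e-03 -3.14e+00 -2.00e-03]
```

```bash
python3 -m pendant '0 0 0 0 0.12 0 0;0 0 0 0 0.12 0 0;0 0 0 0 0.12 0 0;0 0 0 0 0.06 0 0;0 0 0 0 0 0 0'|tail -2
python3 -c "
from h import *
plan([.5478,-.2192,.073],-113)"
```

```text
contact_force: [-0.7, -0.1, 0.5]
opening: 0.0139
t 16.4 p [ 0.548  -0.2193  0.0728] jawyaw -65.7 ydir [ 0.002 -0.004 -1.   ] q [-0.53  0.4   1.63 -0.    1.11  0.62] F [-0.7 -0.1  0.5] Mo [0.24 0.46 0.13] op 13.9
shift cm [-0.02 -0.02 -0.02] turn [-0.002  0.825  0.004]
shift cm [-0.02 -0.02 -0.02] turn [ 0.005 -2.316  0.003]
```

First click at 24.8° (expected 24). Next stop.

```bash
python3 -m pendant '0 0 0 0 0.12 0 0;0 0 0 0 0.12 0 0;0 0 0 0 0.12 0 0;0 0 0 0 0.045 0 0;0 0 0 0 0 0 0'|tail -2
python3 -c "
from h import *
plan([.5478,-.2192,.073],-113)"
```

```text
contact_force: [-0.9, 1.2, 0.4]
opening: 0.0134
t 17.025 p [ 0.5481 -0.2196  0.0729] jawyaw -89.4 ydir [ 0.002 -0.004 -1.   ] q [-0.53  0.4   1.63 -0.    1.11  1.03] F [-0.9  1.2  0.4] Mo [0.36 0.48 0.06] op 13.4
shift cm [-0.04 -0.01 -0.03] turn [-0.003  0.412  0.003]
shift cm [-0.04 -0.01 -0.03] turn [ 0.005 -2.729  0.004]
```

Second click at 48.5°. I'll take the third carefully, without overshooting.

```bash
python3 -m pendant '0 0 0 0 0.12 0 0;0 0 0 0 0.12 0 0;0 0 0 0 0.11 0 0;0 0 0 0 0.04 0 0;0 0 0 0 0 0 0'|tail -2
python3 -c "
from h import *
plan([.5478,-.2192,.073],-113)
d=grab('top');im=d['color']
a=cv2.resize(im[155:240,350:450],None,fx=5,fy=5)
d=grab('scene')['color'];b=cv2.resize(d[210:310,280:430],None,fx=2,fy=2)
o=np.zeros((425,800,3),np.uint8);o[:,:500]=a;o[:200,500:800]=b
d=grab('wrist');w=cv2.resize(d['color'],(300,188));o[220:408,500:]=w
cv2.imwrite('pics/f1.png',cv2.cvtColor(o,cv2.COLOR_RGB2BGR))
c=np.array([.548,-.2193]);
print([proj(d,[*(c+.058*np.array([np.cos(np.radians(x)),np.sin(np.radians(x))])),.042]).round(0).tolist() for x in (229,157)])
cv2.imwrite('pics/f2.png',cv2.cvtColor(d['color'],cv2.COLOR_RGB2BGR))
"
```

```text
contact_force: [-0.3, 0.6, 0.5]
opening: 0.0139
t 17.65 p [ 0.5481 -0.2199  0.0729] jawyaw -112.1 ydir [ 0.002 -0.004 -1.   ] q [-0.53  0.4   1.63 -0.    1.11  1.43] F [-0.3  0.6  0.5] Mo [ 0.34  0.53 -0.12] op 13.9
shift cm [-0.05 -0.01 -0.06] turn [-0.004  0.016  0.003]
shift cm [-0.05 -0.01 -0.06] turn [ 0.004 -3.125  0.006]
[[[391.0, 259.0]], [[313.0, 307.0]]]
```

View pics/f2.png

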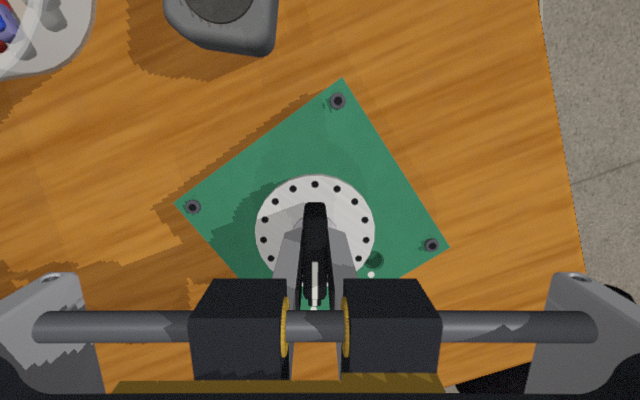

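View pics/f1.png

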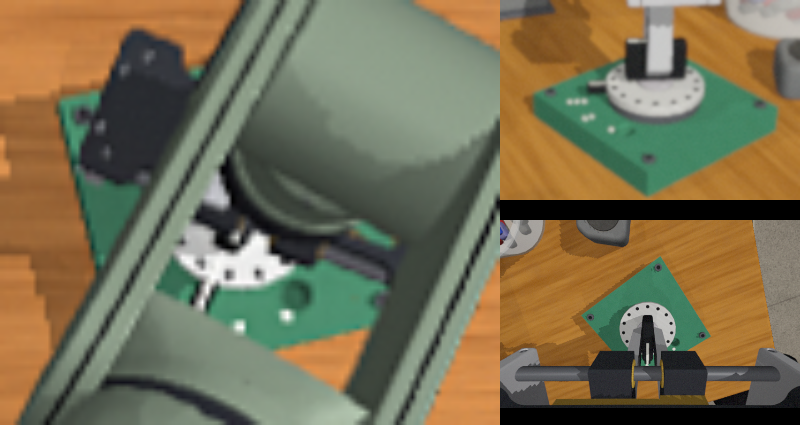

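The views show the pointer at the three dots (bearing about 160° in the top crop, nominal 157; dots one and two are clear of it), three clicks counted, 71.2° of 72° turned. I'll make a tiny nudge, hold, check and hand in.

```bash
python3 -m pendant '0 0 0 0 0.012 0 0;0 0 0 0 0 0 0;0 0 0 0 0 0 0'|tail -2
python3 -c "
from h import *
s,M=info();print(abs(s['qd']).max(), 'turned',-40.9-np.degrees(np.arctan2(M[1,0],M[0,0])))
d=optics.get_image('top');hsv=cv2.cvtColor(d['color'],cv2.COLOR_RGB2HSV)[170:230,215:320]
for nm,lo,hi in(('red',(0,150,80),(6,255,255)),('blue',(105,120,60),(130,255,255)),('yel',(22,120,80),(35,255,255))):
    n,l,ss,c=cv2.connectedComponentsWithStats(cv2.inRange(hsv,lo,hi));print(nm,[(c[i]+[215,170]).round(1).tolist()+[int(ss[i,4])] for i in range(1,n) if ss[i,4]>15])
print('red head pred',proj(d,[.5468,.183,.074]))
if abs(s['qd']).max()<.05: print(r.hand_in())
"
```

```text
contact_force: [-1.1, -0.3, 0.5]
opening: 0.0143
t 18.175 p [ 0.5481 -0.2199  0.0729] jawyaw -112.7 ydir [ 0.002 -0.004 -1.   ] q [-0.53  0.4   1.63 -0.    1.11  1.44] F [-1.1 -0.3  0.5] Mo [0.36 0.49 0.  ] op 14.3
0.008167539884323846 turned 71.8297138040808
red [[236.6, 194.5, 47], [237.5, 203.0, 88]]
blue [[260.8, 198.2, 54], [261.0, 206.5, 105]]
yel [[284.6, 201.5, 47], [284.1, 209.8, 105]]
red head pred [[236.12892273 194.02836053]]
the job is handed in; nothing more can be done
None
```

The job is done and handed in at about 18.2 s. The red pin is home in the red slot and released, and the knob is held at the third stop.

- **Red pin:** I pulled it from the indexing head and lowered it into the red-plate slot until it met slight resistance at full depth (TCP 72 mm). After I let go, the scene view showed its head level with the blue and yellow ones. In the final top view it sat at (236.6, 194.5), against a predicted (236.1, 194.0).
- **Knob:** I turned it clockwise through three stops, with readings of 24.8°, 48.5° and finally 71.8° (nominal 72°), without passing the third stop. The pointer's bearing in the top view was about 160° (nominal 157°). At hand-in the arm was still and the fingers were closed on the bar at 14.3 mm, with about 1 N of contact force.
- **Other pins:** In the final top view the blue and yellow pins had moved 0.1 px at most from where they started. I did not touch the marker, bottle or tape, but I did not re-measure them at the end.

**Small deviations:** The knob was gripped 5 mm higher than specified (73 mm instead of 68 mm), and it did not slip noticeably. My estimates of the dial centre disagreed by 2–3 mm between views, but side forces stayed under about 2 N wherever I read them.

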